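# Brass bracket from the back of the tilting bin

## Robot

A 6-joint arm with a two-finger parallel gripper is mounted at the origin on the work surface. World frame = base frame: x ahead of the robot, y to its left, z up, the work surface at z = 0. Lengths are in m, angles in rad, forces in N, time in s.
With the tool pointing down it reaches from about 0.25 to 0.775 m from the base axis. Payload 4 kg.
Tool frame: the origin (TCP) lies at the very end of the fingers, on their centre line; the grasp point (between the pads) lies 19 mm behind it; x points along the fingers, y is the direction in which the jaws open and shut, and the axes are right-handed (so a half turn about x gives the same grasp; the last joint's range is limited). The gripper opens to 94 mm and grips with 3 to 60 N. Pads are 16 mm wide; open, the fingers measure 119 mm over their backs; the gripper's body (75 mm by 177 mm) begins 78 mm behind the grasp point.
Start: joints at [1.012, 0.087, 1.371, -0, 1.684, -0.103], TCP at [0.242, 0.494, 0.206] pointing down, gripper open.
Joint ranges: [-3.1, 3.1], [-0.76, 2.03], [0.27, 2.55], [-1.08, 4.22], [0.17, 2.65], [-2.57, 2.57]. Speed limits (rad/s): [2.79, 2.79, 3.14, 3.14, 3.14, 3.14].

## Interface

Orientations are given as [roll, pitch, yaw] about the fixed x, y, z axes, in that order (R = Rz(yaw) Ry(pitch) Rx(roll)).
In Python, from bench import robot gives the robot as it stands.
- The arm moves only by the tool carry_out, never from a script. Its argument "targets" is a list of rows, each a list of 5 numbers: the closure, from 0 (fully open) to 1 (shut), then the shift along the tool's x, y, z in cm, then the turn about the tool's x in degrees. In form: [[fingers, tx, ty, tz, turn], ...]. A call has 1 to 20 rows; each row shifts and turns the commanded pose from where the row before left it, along the tool's axes as they then stand; what a row does not reach is not made up. A row lasts 1/10 s, in which the tool goes at most 50 mm and 8.59 degrees, less where a joint would pass 70% of its speed; a pose out of reach is approached as far as the arm can. A call is refused whole if a number of a shift passes 5 or a number of a turn 8.59, either way. A call with a gripper value outside its range is refused whole. The fingers move at their own pace and stop on an object; the grip force is fixed at half the most. Time passes only in rows, so rows that do not move let the fingers close. It gives the time, the measured TCP pose, the force and the opening at its end, in the units of the state.
- robot.get_obs(): the state, without advancing time (a new reading comes with each control period).
- robot.snapshot(name): name is "scene" or "top"; returns a dict with "image" (480x640x3 uint8, red, green, blue), "camera_matrix" (3x3 intrinsics, pixels), "pose" (4x4, takes a point from camera to world coordinates). Camera axes: x right, y up, looking along -z (the intrinsics and any distortion apply to the point x, -y, -z); pixel columns grow to the right and rows downward; lengths in m; the calibration is good to about 2 mm. A picture is of the moment at which its call begins. There is no depth.
- robot.close_job(): hands the job in, once; it reports no verdict.
The state is a dict: "time": time; "joint_positions": joint angles; "qvel": joint speeds; "joint_torque": joint torques, N m; "tool_pos": TCP position; "ee_rot": TCP orientation; "wrist_force": force on the tool from outside, world axes, zero at the start; "wrist_torque": the same for the moment, N m; "width": finger opening in m.
Only numpy, scipy, OpenCV 4.12 (cv2) and the standard library are available. Lean on these libraries where they do the work, as an engineer would, in place of code of your own. Each camera call takes 0.05 s, during which the arm holds its last target. There are 200 camera calls.

## Task

Pull the wooden bin with the blue bar forward by its bar until it is tipped right out against its stop, so that its back comes out from under the roof. Then pick the brass angle bracket out of the back of that bin and put it down inside the shallow wooden tray, and leave the bin tipped out.

Things in the scene. Friction and masses are not known exactly. Their poses are not given: they have to be found in the camera images.
- blue_bin (a joint): Tilt of the blue-barred bin, rad: 0 upright, 0.7 tipped forward to its stop; it stays where left (stiff hinge, about 2 N at the bar). Pale wood bin 130x130 mm, inside 120x120 and 30 deep, walls and floor 5, in a brown stand with a blue roof over its rear (top 161 above the table). An alike stand with red bar and roof may be left or right of it.
- blue_pull (a point): Middle of the blue bar, round, 12 mm thick, along y, above the bin's front wall on posts 110 apart, 29 clear under it; 155 above the table at first. Pinch or hook it from above. Axes tilt with the bin: x to its back (away from the robot), z up. In them the hinge line (along y) is at x +65, z -125, the floor's top at z -65, inner walls at x +5, +125. Tipping swings the bar to -x and down.
- brass_bracket: Brass L bracket, 110 g: foot 40 (x) x 30 (y) x 6 mm, leg 6 thick, 30 wide, 40 high at its +x end. Origin: centre of the foot's underside; z up the leg. Stands in the blue bin's rear half, leg to the back; a 10 mm rib across mid-floor stops it when tipped, and it tilts with the bin. Free space on both y sides for fingers, not below: pressing down swings the bin back. A dark ring lies in front.
- tray: Shallow open tray of mid-brown wood, 170 (x) x 140 (y) x 22 mm outside, walls and floor 6 mm, 0.7 kg, lying loose on the bench to the robot's right. Origin: centre of its underside, z up.

How it is judged:
By the outcome, as a careful person would: the job done as asked, in the order asked, and still so for the second after the job is handed in, with the robot touching nothing.
It also fails if it takes over 51 s, if anything falls off the work surface, if the arm or the gripper's body presses on something with over 40 N, if the wrist force passes 120 N, or if a joint passes its speed limit or range.

## Working session

There is one attempt and no reset: what is moved stays moved. The work goes in short steps, Python scripts to look and compute and a tool call to move; the robot and the scene stay as the last step left them, time stands still between calls to the robot, and variables do not carry over. Pictures are saved under pics/ and viewed, about 8 in all and at most 12, crops included, and the job is handed in when it is done.

Besides the shell and the picture viewer there is one more tool, called after "Call:" as name(argument=value, ...), one argument or row to a line, values as JSON. carry_out: Moves the arm, as the interface text tells. Its arguments: {"type":"object","properties":{"targets":{"type":"array","items":{"type":"array","items":{"type":"number"}}}},"required":["targets"]}

```bash
mkdir -p pics; ls
cat > h.py <<'E'
import numpy as np, cv2
from bench import robot
from scipy.spatial.transform import Rotation as Ro
def snap(n,f,crop=None,s=1):
    d=robot.snapshot(n); np.savez('pics/'+f+'.npz',K=d['camera_matrix'],P=d['pose'],im=d['image'])
    show(f,f,crop,s)
def show(f,o,crop=None,s=1):
    im=np.load('pics/'+f+'.npz')['im'][:,:,::-1]
    if crop: im=im[crop[1]:crop[3],crop[0]:crop[2]]
    cv2.imwrite('pics/'+o+'.png',cv2.resize(im,None,fx=s,fy=s,interpolation=cv2.INTER_CUBIC))
def ray(f,u,v):
    d=np.load('pics/'+f+'.npz');K,P=d['K'],d['P']
    c=np.linalg.solve(K,[u,v,1]);c=np.array([c[0],-c[1],-c[2]])
    return P[:3,3],P[:3,:3]@c
def atz(f,u,v,z):
    o,r=ray(f,u,v); return o+r*(z-o[2])/r[2]
def proj(f,p):
    d=np.load('pics/'+f+'.npz');K,P=d['K'],d['P']
    c=P[:3,:3].T@(np.array(p)-P[:3,3]);c=K@np.array([c[0],-c[1],-c[2]]);return c[:2]/c[2]
def st():
    o=robot.get_obs(); R=Ro.from_euler('xyz',o['ee_rot']).as_matrix()
    print(round(o['time'],2),np.round(o['tool_pos'],4),'F',np.round(o['wrist_force'],1),'w',round(float(o['width']),4),'q',np.round(o['joint_positions'],3));print(np.round(R,3))
    return o,R
E
python3 - <<'E'
from h import *
snap('scene','s0');snap('top','t0');st()
for f in('s0','t0'):
    d=np.load('pics/'+f+'.npz');print(d['K'],d['P'].round(3))
E
```

```text
pics
0.1 [0.2418 0.4934 0.2044] F [-0.4  0.2 -0.4] w 0.094 q [ 1.012  0.088  1.372  0.     1.684 -0.103]
[[-0.001  0.44   0.898]
 [-0.002  0.898 -0.44 ]
 [-1.    -0.002 -0.   ]]
[[580.9246299    0.         317.03656726]
 [  0.         580.9246299  233.7013161 ]
 [  0.           0.           1.        ]] [[-0.948 -0.214  0.236  0.794]
 [ 0.319 -0.625  0.712  0.605]
 [-0.005  0.75   0.661  0.71 ]
 [ 0.     0.     0.     1.   ]]
[[469.39105807   0.         310.3217786 ]
 [  0.         469.39105807 243.16312854]
 [  0.           0.           1.        ]] [[ 0.015  0.992 -0.129  0.458]
 [-1.     0.017  0.02  -0.02 ]
 [ 0.022  0.129  0.991  0.882]
 [ 0.     0.     0.     1.   ]]
```

View pics/s0.png

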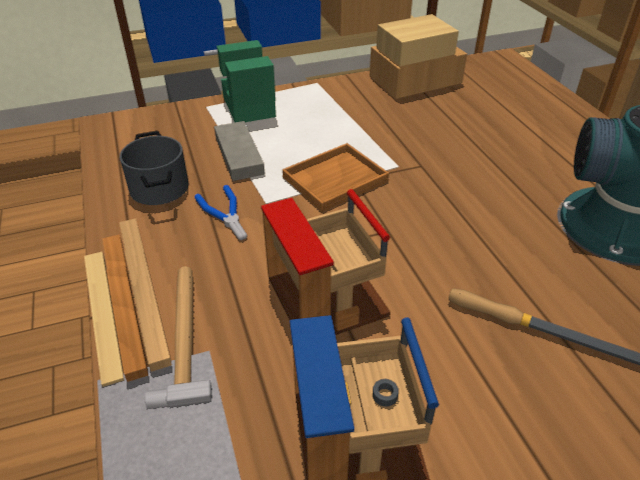

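View pics/t0.png

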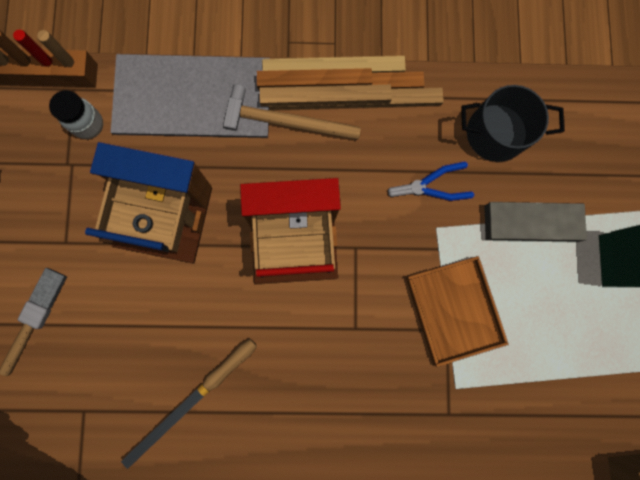

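The scene view shows the blue stand front-centre (bar from about (405,322) to (432,412)), the red stand behind it, and the tray at (335,175). In the top view the blue bar runs from (88,231) to (165,247), the bracket is at (154,195), and the tray corners are roughly (407,277), (475,258), (506,343) and (437,363).

Run:
```python
from h import *
a=np.load('pics/t0.npz')['im'][:,:,::-1][130:270,70:220]; b=np.load('pics/s0.npz')['im'][:,:,::-1][300:480,280:450]
a=cv2.resize(a,(600,560),interpolation=cv2.INTER_CUBIC)
cv2.imwrite('pics/c0.png',a)
for n,p in(('L',(88,231)),('R',(165,247))):print(n,atz('t0',*p,.155))
for n,p in(('a',(405,322)),('b',(432,412))):print(n,atz('s0',*p,.155))
for p in((407,277),(475,258),(506,343),(437,363)):print('tray',atz('t0',*p,.022))
for p in((283,178),(346,147),(388,178),(325,200)):print('trayS',atz('s0',*p,.022))
# bar pixel fits
for f in('t0','s0'):
    im=np.load('pics/'+f+'.npz')['im'].astype(int)
    m=((im[:,:,2]>im[:,:,0]*2)&(im[:,:,2]>im[:,:,1]*1.4)&(im[:,:,2]>60)).astype(np.uint8)
    n,l,s,c=cv2.connectedComponentsWithStats(m)
    for i in range(1,n):
        if s[i,4]>150:print(f,s[i],c[i].round(1), atz(f,*c[i],.155).round(4))
```

```text
L [0.56568097 0.31109986 0.155     ]
R [0.54272074 0.19099993 0.155     ]
a [0.54600926 0.19812978 0.155     ]
b [0.57160231 0.32061651 0.155     ]
tray [ 0.51024667 -0.2157746   0.022     ]
tray [ 0.54748038 -0.34295172  0.022     ]
tray [ 0.39336285 -0.39487089  0.022     ]
tray [ 0.35641062 -0.26815349  0.022     ]
trayS [ 0.55938565 -0.31865086  0.022     ]
trayS [ 0.39957951 -0.38356762  0.022     ]
trayS [ 0.36002331 -0.25010882  0.022     ]
trayS [ 0.50305444 -0.22362444  0.022     ]
t0 [  91  143  103   49 3065] [142.  167.1] [0.6695 0.2341 0.155 ]
t0 [421 162  46  23 304] [443.3 171.3] [ 0.6725 -0.246   0.155 ]
t0 [422 188  52  12 314] [447.6 194.4] [ 0.6349 -0.2521  0.155 ]
t0 [ 86 229  76  20 440] [123.3 238.4] [0.5551 0.256  0.155 ]
s0 [ 139    0   86   63 4346] [181.8  27.3] [ 0.6653 -0.8172  0.155 ]
s0 [ 235    0   85   47 3445] [278.6  20.3] [ 0.4314 -0.7819  0.155 ]
s0 [224 185  13  30 184] [230.7 199.1] [ 0.6969 -0.113   0.155 ]
s0 [195 194  33  27 249] [208.9 207.5] [ 0.7327 -0.1033  0.155 ]
s0 [ 290  316   64  122 5394] [320.  377.4] [0.671  0.2407 0.155 ]
s0 [402 318  36  91 836] [419.6 363.7] [0.5565 0.2599 0.155 ]
```

View pics/c0.png

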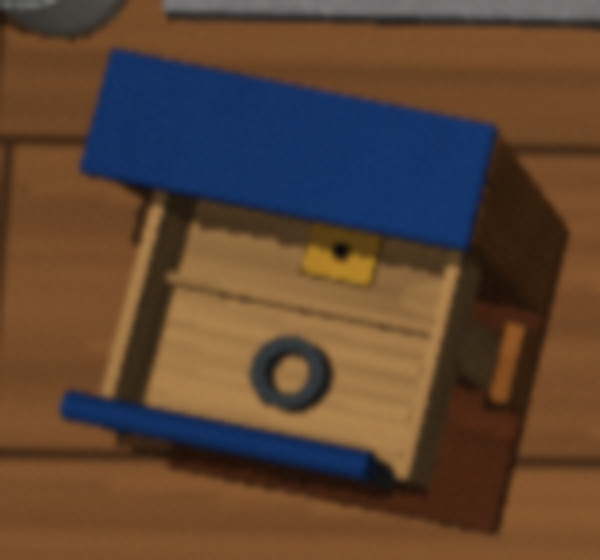

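Both cameras agree on the blue bar: centre about (0.556, 0.258, 0.155), bin yaw about -11.3°. The crop shows the bracket foot's front edge at (340,283), just behind the rib, with the ring in front of it. I'll hook the bar with shut fingers from behind.

Call:
carry_out(
  targets=[
    [1,0,-0.575,3.4,0],
    [1,0,-0.575,3.4,0],
    [1,0,-0.575,3.4,0],
    [1,0,-0.575,3.4,0],
    [1,0,-0.575,3.4,0],
    [1,0,-0.575,3.4,0],
    [1,0,-0.575,3.4,0],
    [1,0,-0.575,3.4,0],
    [1,0,-0.575,3.4,0],
    [1,0,-0.575,3.4,0],
    [1,0,-0.575,3.4,0],
    [1,0,-0.575,3.4,0],
    [1,0,0,0,-7.4],
    [1,0,0,0,-7.4],
    [1,0,0,0,0],
    [1,0,0,0,0],
  ],
)

```text
time: 1.7
tool_pos: [0.5778, 0.2523, 0.205]
ee_rot: [-2.707, 1.57, -2.907]
wrist_force: [-0.2, 0.3, 0.0]
width: 0.0003
```

Run:
```python
from h import *
o,R=st()
a=np.radians(-11.3);bx=np.array([np.cos(a),np.sin(a),0])
t=np.array([.5558,.258,.140])+.022*bx
print(t,'delta tool cm',R.T@(t-o['tool_pos'])*100)
```

```text
1.7 [0.5778 0.2523 0.205 ] F [-0.2  0.3  0. ] w 0.0003 q [ 0.322  0.269  1.162  0.     1.712 -1.049]
[[-0.001  0.199  0.98 ]
 [-0.     0.98  -0.199]
 [-1.    -0.    -0.001]]
[0.57737352 0.25368918 0.14      ] delta tool cm [ 6.49689729  0.1295028  -0.06829798]
```

Call:
carry_out(
  targets=[
    [1,2.2,0.1,0,0],
    [1,2.2,0,0,0],
    [1,2.1,0,0,0],
    [1,0,0,0,0],
    [1,0,0,-0.4,0],
    [1,0,0,-0.4,0],
    [1,0,0,0,0],
  ],
)

```text
time: 2.4
tool_pos: [0.571, 0.2553, 0.1425]
ee_rot: [0.485, 1.567, 0.288]
wrist_force: [1.3, -0.4, 0.1]
width: 0.0006
```

Run:
```python
from h import *
st(); snap('scene','s1',(240,260,500,480),2.5)
```

```text
2.4 [0.571  0.2553 0.1425] F [ 1.3 -0.4  0.1] w 0.0006 q [ 0.33   0.271  1.283 -0.     1.584 -1.043]
[[ 0.004  0.196  0.981]
 [ 0.001  0.981 -0.196]
 [-1.     0.002  0.003]]
```

View pics/s1.png

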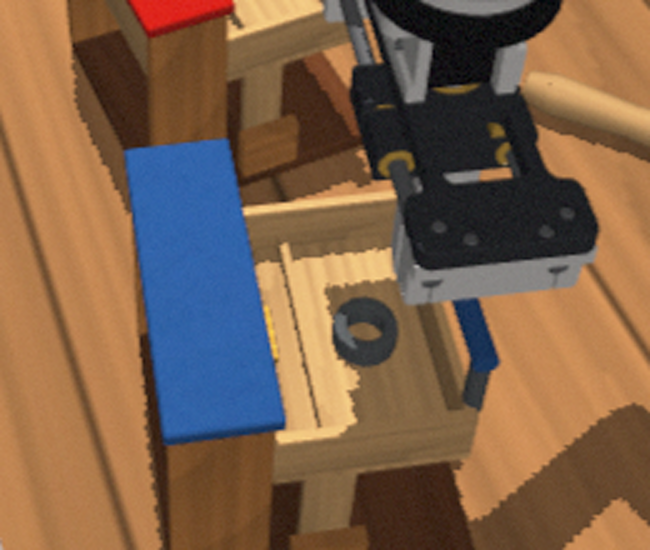

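The hook is in contact with the bar (blue bar right of the fingers, 1.3 N). Next I pull along the arc.

Call:
carry_out(
  targets=[
    [1,0.33,0,-0.6,0],
    [1,0.38,0,-0.6,0],
    [1,0.41,0,-0.57,0],
    [1,0.42,0,-0.57,0],
    [1,0.47,0,-0.52,0],
    [1,0.47,0,-0.52,0],
    [1,0.52,0,-0.48,0],
    [1,0.52,0,-0.48,0],
    [1,0,0,0,0],
  ],
)

```text
time: 3.35
tool_pos: [0.5265, 0.2634, 0.1038]
ee_rot: [-2.748, 1.568, -2.945]
wrist_force: [-0.1, 0.2, 0.3]
width: 0.0004
```

Call:
carry_out(
  targets=[
    [1,0.56,0,-0.43,0],
    [1,0.57,0,-0.42,0],
    [1,0.6,0,-0.36,0],
    [1,0.6,0,-0.36,0],
    [1,0.64,0,-0.3,0],
    [1,0.64,0,-0.3,0],
    [1,0.1,0,-0.3,0],
    [1,0,0,-0.3,0],
    [1,0,0,0,0],
  ],
)

```text
time: 4.25
tool_pos: [0.5077, 0.2676, 0.0689]
ee_rot: [0.133, 1.555, -0.066]
wrist_force: [15.8, -1.9, -6.8]
width: 0.0007
```

Run:
```python
from h import *
st(); snap('scene','s2',(240,260,500,480),2.5)
```

```text
4.25 [0.5077 0.2676 0.0689] F [15.8 -1.9 -6.8] w 0.0007 q [ 0.391  0.195  1.525 -0.007  1.407 -0.98 ]
[[ 0.016  0.197  0.98 ]
 [-0.001  0.98  -0.197]
 [-1.     0.002  0.016]]
```

View pics/s2.png

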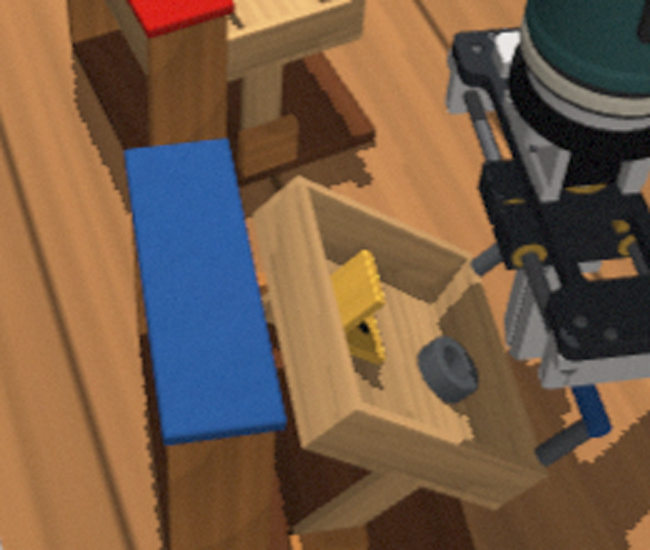

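The bin is tipped and reads 16 N on the stop. The bracket is standing at crop (365,300), clear of the roof. Now I back off the bar, rise and look.

Call:
carry_out(
  targets=[
    [1,0,0,0.5,0],
    [1,0,0,0.4,0],
    [1,0,0,0,0],
    [1,-2,0,0,0],
    [1,-4,0,0,0],
    [0.45,-4,0,-2,0],
    [0.45,-4,0,-4,0],
    [0.45,0,0,-4,0],
    [0.45,0,0,0,0],
    [0.45,0,0,0,0],
    [0.45,0,0,0,0],
  ],
)

```text
time: 5.4
tool_pos: [0.416, 0.2855, 0.2026]
ee_rot: [-2.354, 1.569, -2.552]
wrist_force: [-0.6, -0.3, 0.2]
width: 0.0447
```

Run:
```python
from h import *
st(); snap('scene','s3',(310,310,470,460),4); snap('top','t3',(80,130,230,270),4)
a=cv2.imread('pics/s3.png');b=cv2.imread('pics/t3.png')
print(a.shape,b.shape)
```

```text
5.4 [0.416  0.2855 0.2026] F [-0.6 -0.3  0.2] w 0.0447 q [ 0.489 -0.013  1.479 -0.     1.676 -0.884]
[[-0.001  0.196  0.981]
 [-0.001  0.981 -0.196]
 [-1.    -0.001 -0.001]]
(600, 640, 3) (560, 600, 3)
```

View pics/s3.png

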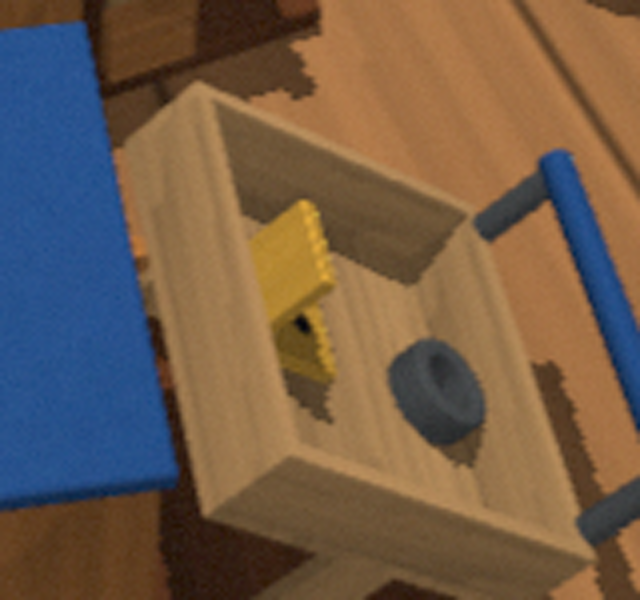

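View pics/t3.png

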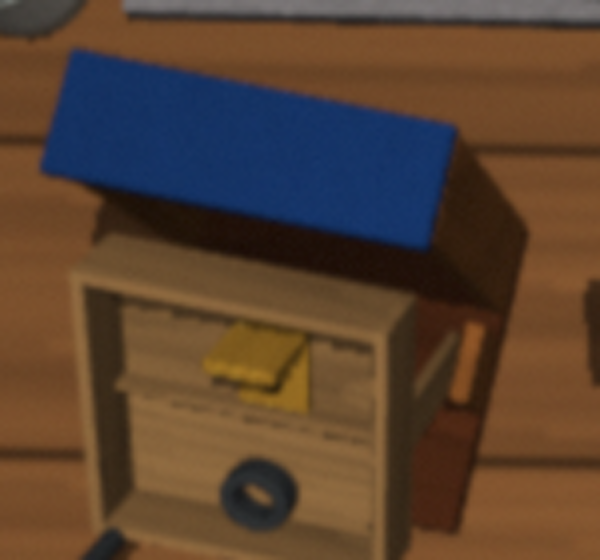

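The scene crop shows the back face of the leg, its top edge running (303,202) to (330,288). In the top crop that edge runs (277,376) to (207,360), and the foot's front edge is near (310,410)/(240,397). I'll triangulate.

Run:
```python
from h import *
def tri(s,t):
    s=(310+s[0]/4,310+s[1]/4);t=(80+t[0]/4,130+t[1]/4)
    o1,d1=ray('s3',*s);o2,d2=ray('t3',*t)
    k=np.linalg.lstsq(np.c_[d1,-d2],o2-o1,rcond=None)[0]
    a,b=o1+k[0]*d1,o2+k[1]*d2
    return (a+b)/2,np.linalg.norm(a-b)
m,e=tri((303,202),(277,376));p,e2=tri((330,288),(207,360))
c,e3=tri((334,378),(242,397))  # foot front +y corner
print(m,e,p,e2,np.linalg.norm(m-p),c,e3); print('mid',(m+p)/2,'edge angle',np.degrees(np.arctan2((p-m)[1],(p-m)[0])))
# bin model
a=np.radians(-11.3);bx=np.array([np.cos(a),np.sin(a),0]);by=np.array([-bx[1],bx[0],0]);bar=np.array([.5558,.258,.155])
H=bar+.065*bx+[0,0,-.125]
th=.7;X=np.cos(th)*bx+[0,0,np.sin(th)];Z=-np.sin(th)*bx+[0,0,np.cos(th)]
for n,q in(('legtopback m',m),('legtopback p',p),('foot+y',c)):
    d=q-H;print(n,'bin xyz mm',(np.array([d@X+.065,d@by,d@Z-.125])*1e3).round(1))
# predicted image of bar ends at tilt .7 
B=H+X*-.065+Z*.125; print('bar now',B)
for s in(-.06,.06):print(proj('s3',B+s*by),(proj('s3',B+s*by)-310)*4)
for y in(-.065,.065):print('rear wall top outer corner',(proj('s3',H+X*.065+Z*.09+y*by)-310)*4,(proj('t3',H+X*.065+Z*.09+y*by)-[80,130])*4)
```

```text
[0.58236592 0.22608093 0.12888862] 0.0008345647169707796 [0.58768769 0.25549229 0.12770663] 0.002947479362928865 0.029912318370735425 [0.58135075 0.25682495 0.07867496] 0.0006232223239012562
mid [0.58502681 0.24078661 0.12829762] edge angle 79.74372227266542
legtopback m bin xyz mm [103.7 -26.1 -28.3]
legtopback p bin xyz mm [102.5   3.8 -28.9]
foot+y bin xyz mm [ 66.    3.9 -62.2]
bar now [0.49182278 0.27078391 0.08373112]
[449.86037286 352.24650972] [559.44149145 168.98603888]
[480.379411   435.23073425] [681.51764398 500.92293699]
rear wall top outer corner [200.46919822  84.87290868] [377.6446873  333.47679546]
rear wall top outer corner [288.28236306 461.67815914] [ 60.29154516 264.91646221]
```

The triangulation is consistent: the leg's top edge measures 29.9 mm (true 30), and the tilt model predicts the bin's corners well. So the bin is at 0.7 rad. The grasp TCP is about (0.591, 0.2395, 0.103).

Call:
carry_out(
  targets=[
    [0.45,0,-0.2,3,0],
    [0.45,0,-0.2,3,0],
    [0.45,0,-0.2,3,0],
    [0.45,0,-0.2,3,0],
    [0.45,0,-0.2,3,0],
    [0.45,0,-0.1,3,0],
    [0.45,2,0,0,0],
    [0.45,1.5,0,0,0],
    [0.45,0,0,0,0],
    [0.45,0,0,0,0],
  ],
)

```text
time: 6.5
tool_pos: [0.5898, 0.2396, 0.1677]
ee_rot: [-2.716, 1.569, -2.913]
wrist_force: [0.2, 0.7, 0.1]
width: 0.052
```

Run:
```python
from h import *
o,R=st(); print(R.T@(np.array([.591,.2395,.103])-o['tool_pos'])*100)
```

```text
6.5 [0.5898 0.2396 0.1677] F [0.2 0.7 0.1] w 0.052 q [ 0.297  0.291  1.207  0.     1.645 -1.077]
[[-0.002  0.196  0.981]
 [-0.     0.981 -0.196]
 [-1.    -0.001 -0.002]]
[6.46868766 0.01902499 0.13387424]
```

Call:
carry_out(
  targets=[
    [0.45,2,0,0.1,0],
    [0.45,2,0,0,0],
    [0.45,1.4,0,0,0],
    [0.45,1,0,0,0],
    [0.45,0,0,0,0],
    [0.45,0,0,0,0],
  ],
)

```text
time: 7.1
tool_pos: [0.5917, 0.2397, 0.1053]
ee_rot: [0.538, 1.57, 0.34]
wrist_force: [0.7, 0.3, -0.7]
width: 0.0519
```

Call:
carry_out(
  targets=[
    [1,0,0,0,0],
    [1,0,0,0,0],
    [1,0,0,0,0],
    [1,0,0,0,0],
    [1,0,0,0,0],
    [1,0,0,0,0],
  ],
)

```text
time: 7.7
tool_pos: [0.5919, 0.2398, 0.1054]
ee_rot: [0.682, 1.569, 0.485]
wrist_force: [0.9, 0.5, 2.2]
width: 0.0298
```

Gripped (29.8 mm). I lift along the bin's own normal so the leg's heel clears the forward-leaning rear wall.

Call:
carry_out(
  targets=[
    [1,-0.8,0,-0.65,0],
    [1,-0.8,0,-0.65,0],
    [1,-1.2,0,-1,0],
    [1,-1.2,0,-1,0],
    [1,-2,0,0,0],
    [1,-4,0,0,0],
    [1,-3,0,0,0],
    [1,0,0,0,0],
  ],
)

```text
time: 8.5
tool_pos: [0.5602, 0.247, 0.2419]
ee_rot: [0.542, 1.559, 0.345]
wrist_force: [0.2, -0.4, -1.2]
width: 0.0294
```

Run:
```python
from h import *
o,R=st(); snap('scene','s4',(240,140,560,460),1.8)
t=np.array([.455,-.305,.24]);print(R.T@(t-o['tool_pos'])*100)
```

```text
8.5 [0.5602 0.247  0.2419] F [ 0.2 -0.4 -1.2] w 0.0294 q [ 0.323  0.215  1.155  0.     1.761 -1.051]
[[ 0.011  0.196  0.981]
 [ 0.004  0.981 -0.196]
 [-1.     0.006  0.01 ]]
[ -0.13987493 -56.19128688   0.47749013]
```

View pics/s4.png

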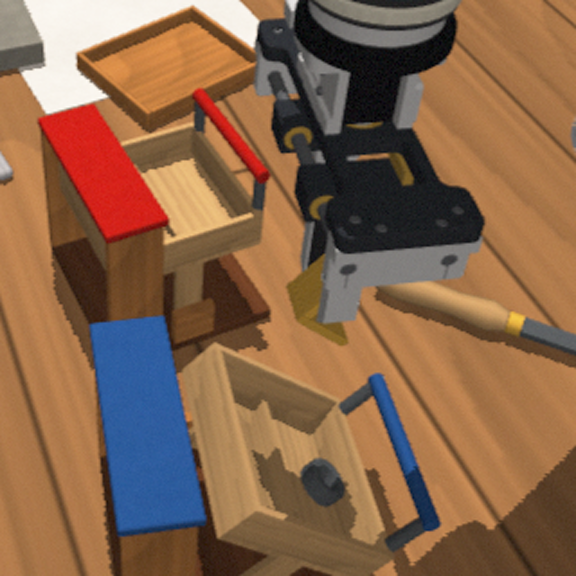

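The bracket is held clear, and the bin stays tipped (blue bar low at (405,450)). Next I carry it over the tray, whose centre is about (0.453, -0.30).

Call:
carry_out(
  targets=[
    [1,0,-2,0,0],
    [1,0,-3.5,0.1,0],
    [1,0,-3.5,0.1,0],
    [1,0,-3.5,0.1,0],
    [1,0,-3.5,0.1,0],
    [1,0,-3.5,0.1,0],
    [1,0,-3.5,0.1,0],
    [1,0,-3.5,0.1,0],
    [1,0,-3.5,0.1,0],
    [1,0,-3.5,0.1,0],
    [1,0,-3.5,0.1,0],
    [1,0,-3.5,0.1,0],
    [1,0,-3.5,0.1,0],
    [1,0,-3.5,0.1,0],
    [1,0,-3.5,0.1,0],
    [1,0,-3.5,0.1,0],
    [1,0,-1.5,0,0],
    [1,0,0,0,0],
    [1,0,0,0,0],
  ],
)

```text
time: 10.45
tool_pos: [0.4636, -0.3048, 0.2334]
ee_rot: [2.217, 1.568, 2.02]
wrist_force: [-0.1, 1.4, -1.4]
width: 0.0296
```

Run:
```python
from h import *
o,R=st(); snap('scene','s5',(240,60,480,260),3.2)
t=np.array([.466,-.30,.05]);print(R.T@(t-o['tool_pos'])*100)
```

```text
10.45 [ 0.4636 -0.3048  0.2334] F [-0.1  1.4 -1.4] w 0.0296 q [-6.840e-01  9.600e-02  1.306e+00  1.000e-03  1.742e+00 -2.058e+00]
[[-0.001  0.196  0.981]
 [ 0.003  0.981 -0.196]
 [-1.     0.002 -0.002]]
[18.34282742  0.47066773  0.16890686]
```

View pics/s5.png

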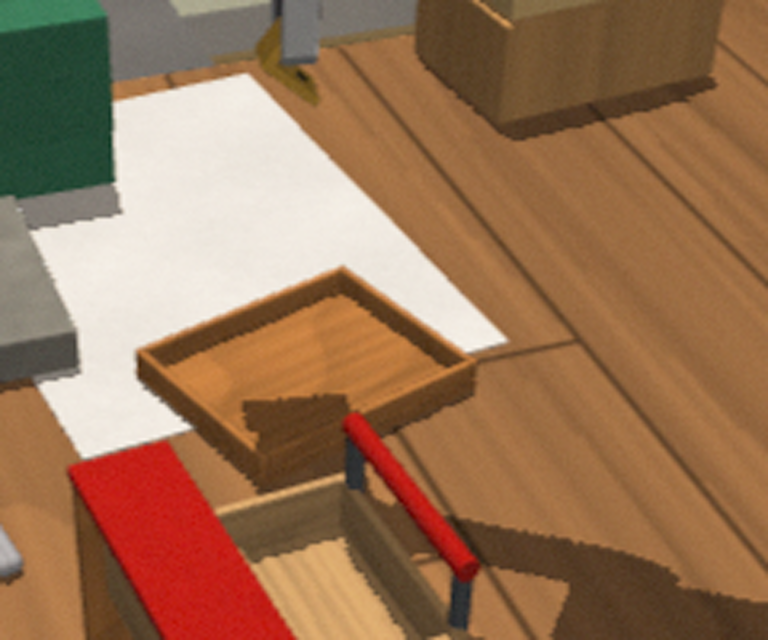

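Call:
carry_out(
  targets=[
    [1,4,0.2,0.1,0],
    [1,4,0.2,0.1,0],
    [1,4,0,0,0],
    [1,3,0,0,0],
    [1,2.5,0,0,0],
    [1,1,0,0,0],
    [1,0,0,0,0],
    [1,0,0,0,0],
  ],
)

```text
time: 11.3
tool_pos: [0.4677, -0.3025, 0.051]
ee_rot: [-0.376, 1.568, -0.572]
wrist_force: [0.1, 0.7, -1.1]
width: 0.0298
```

Call:
carry_out(
  targets=[
    [1,0.5,0,0,0],
    [1,0.5,0,0,0],
    [1,0.3,0,0,0],
    [1,0,0,0,0],
    [1,0,0,0,0],
  ],
)

```text
time: 11.8
tool_pos: [0.4665, -0.3026, 0.0365]
ee_rot: [2.113, 1.571, 1.916]
wrist_force: [0.1, -0.6, -1.9]
width: 0.0295
```

Call:
carry_out(
  targets=[
    [1,0.3,0,0,0],
    [1,0.3,0,0,0],
    [1,0.2,0,0,0],
    [1,0,0,0,0],
  ],
)

```text
time: 12.2
tool_pos: [0.4688, -0.3035, 0.0327]
ee_rot: [-0.262, 1.565, -0.459]
wrist_force: [-1.4, 2.6, 12.7]
width: 0.0296
```

Call:
carry_out(
  targets=[
    [1,0.3,0,0,0],
    [1,0.3,0,0,0],
    [1,0.2,0,0,0],
    [1,0,0,0,0],
  ],
)

```text
time: 12.6
tool_pos: [0.4735, -0.3052, 0.0287]
ee_rot: [-0.224, 1.553, -0.421]
wrist_force: [4.8, 2.9, 20.0]
width: 0.0294
```

It rotates only stiffly, so I relieve the pressure and release.

Call:
carry_out(
  targets=[
    [1,-0.3,0,0,0],
    [1,-0.4,0,0,0],
    [1,0,0,0,0],
    [0.5,0,0,0,0],
    [0.5,0,0,0,0],
    [0.5,0,0,0,0],
    [0.5,0,0,0,0],
    [0.5,0,0,0,0],
    [0.5,-1,0,0,0],
    [0.5,-2,0,0,0],
    [0.5,-4,0,0,0],
    [0.5,-4,0,0,0],
    [0.5,-4,0,0,0],
    [0.5,0,0,-4,0],
    [0.5,0,0,-4,0],
    [0.5,0,2,-4,0],
    [0.5,0,2,-4,0],
    [0.5,0,0,0,0],
  ],
)

```text
time: 14.4
tool_pos: [0.3143, -0.2292, 0.1779]
ee_rot: [2.772, 1.571, 2.574]
wrist_force: [0.6, 0.6, 1.2]
width: 0.0469
```

Run:
```python
from h import *
st(); snap('scene','s6',(240,120,480,460),1.7); snap('top','t6',(80,130,560,400),1.6)
```

```text
14.4 [ 0.3143 -0.2292  0.1779] F [0.6 0.6 1.2] w 0.0469 q [-0.776 -0.275  1.757 -0.     1.659 -2.149]
[[-0.     0.197  0.98 ]
 [ 0.     0.98  -0.197]
 [-1.     0.    -0.   ]]
```

View pics/s6.png

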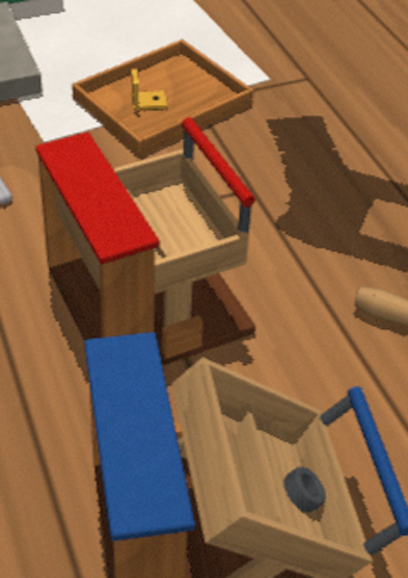

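View pics/t6.png

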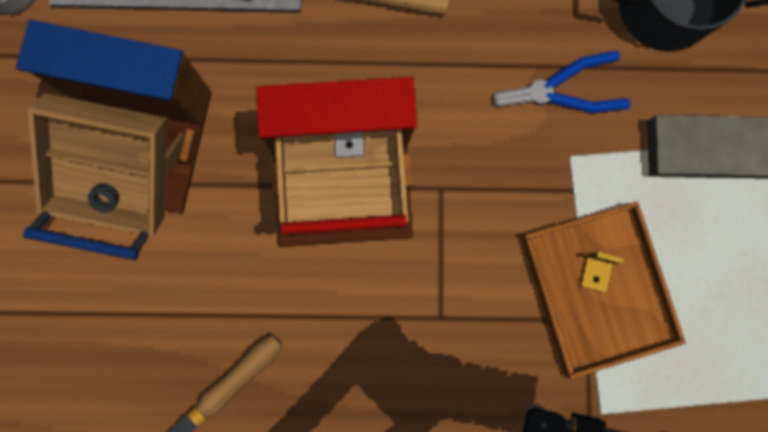

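Both pictures show the bracket standing flat inside the tray, at top crop (600,272). The blue bin is still tipped, with the bar end at full-image (450,351) against (450,352) predicted for 0.7 rad. The gripper is clear, so I hand in.

```bash
python3 -c "
from bench import robot
print(robot.close_job())"
```

```text
the job is handed in; nothing more can be done
None
```

The blue bin is tipped out against its stop, and the brass bracket is standing flat inside the wooden tray. I handed the job in at about 14.5 s of the 51 s allowed.

- **Bin:** I hooked the bar with shut fingers and pulled it round its arc until the stop pushed back with about 16 N. In the last scene picture the bar end sits within about 2 px of where a 0.7 rad tilt puts it, so the bin stayed fully tipped.
- **Bracket:** I gripped it by its leg (29.8 mm opening on a 30 mm leg), lifted it clear of the rear wall and set it down in the tray. Both cameras show it flat and well inside the walls.
- **Robot:** The gripper ended clear of everything.

**What differed from plan:** pressing the bracket down to level it in the grip worked only partly, and the wrist force rose to about 20 N. I eased off and let it drop the last bit, and it landed flat. The two cameras' estimates of the tray centre differed by about 1 cm, which was harmless here. I saw no failed checks.

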